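Drift the stand strap's bolt hole into line and fit the bolt

ROBOT

A 6-joint arm with a two-finger parallel gripper is mounted at the origin on the work surface. World frame = base frame: x ahead of the robot, y to its left, z up, the work surface at z = 0. Lengths are in mm, angles in rad, forces in N, time in s.
With the tool pointing down it reaches from about 325 to 875 mm from the base axis. Payload 4.4 kg.
Tool frame: the origin (TCP) lies on the centre line of the jaws, within the pads' length; the fingertips stand ahead of it and the grasp point (between the pads) lies 6 mm ahead of it (ctrl.tcp_to_tips is the z of the fingertips in the tool frame, in mm); z points along the fingers, y is the line along which they close (so a half turn about z gives the same grasp; the last joint's range is limited). The gripper opens to 85 mm and grips with 20 to 120 N. Pads are 22 mm wide; open, the fingers measure 114 mm over their backs; the gripper's body (76 mm by 85 mm) begins 54 mm behind the grasp point. The pads swing forward as they close: fully open they stand 13 mm farther back than shut.
Start: joints at [-1.403, 0.207, 1.542, -0, 1.393, -0.15], TCP at [180.208, -546.033, 226.582] pointing down, gripper open.
Joint ranges: [-2.73, 2.73], [-0.86, 2.22], [0.23, 2.46], [-1.11, 4.25], [0.08, 2.63], [-2.82, 2.82]. Speed limits (rad/s): [2.79, 2.79, 3.14, 3.14, 3.14, 3.14].

INTERFACE

Orientations are given as a 3x3 rotation matrix whose columns are the frame's x, y, z axes.
In Python, from plant import ctrl, sensors, optics gives the robot as it stands. Calls block until the motion is done:
- ctrl.move_ptp(position, orientation): joint-space move of the TCP to a pose.
- ctrl.move_l(position, rot=None, vel=150, threshold=None): straight line of the TCP; rot=None keeps the orientation; vel is the mean speed in mm/s. With threshold (N) it stops when the force on the tool has changed by that much, and returns True; else False.
- ctrl.set_joints(angles): joint-space move.
- ctrl.gripper_to(opening, force=None): finger opening in mm; force is the grip in N (None keeps the last); returns when the fingers have stopped.
- ctrl.hold(seconds).
- ctrl.solve_ik(position, orientation): joint angles nearest the present ones, or None.
- sensors.read_state(): the state.
- optics.grab_frame(name): name is "side" or "top"; returns (picture, depth): 420x560x3 uint8, red, green, blue; 420x560 float32, mm along the optical axis (not along the pixel's ray), 0 where there is no reading.
- optics.camera_params(name): a dict with "mtx" (3x3 intrinsics, pixels), "k1" (the pictures are not rectified: a ray, as slopes to the right and down, at radius r is drawn at 1 + k1 r^2 times it, then the intrinsics apply), "R" (3x3) and "t" (3): a world point X has camera coordinates R X + t. Camera axes: x right, y down, z forward; pixel columns grow to the right and rows downward; lengths in mm; the calibration is good to about 2 mm. A picture is of the moment at which its call begins. camera_params takes no time and is no camera call.
A pose or a line that the arm cannot do raises ctrl.MotionError and nothing moves.
- ctrl.finish_job(): hands the job in; it is judged then, once.
The state is a dict: "t": time; "q": joint angles; "qvel": joint speeds; "tau": joint torques, N m; "eef_pos": TCP position; "eef_rot": TCP orientation; "force": force on the tool from outside, world axes, zero at the start; "wrist_torque": the same for the moment, N m; "grip_width": finger opening in mm; "grasp_force": force on a finger pad.
Only numpy, scipy, OpenCV 4.12 (cv2) and the standard library are available. Lean on these libraries where they do the work, as an engineer would, in place of code of your own. Each camera call takes 0.05 s, during which the arm holds its last target. There are 200 camera calls.

TASK

The steel strap on the aluminium mounting block has swung aside on its fitted bolt. Gently work the tapered drift down through the hole in its free end and the hole below, without forcing it or pushing the strap with the fingers, until its collar sits flush on the strap and the holes are in line. Then stand the drift back in a free hole of the wooden rack and put the thick-headed bolt in its place, its head flush on the strap, leaving everything else alone.

Things in the scene. Friction and masses are not known exactly. Their poses are not given: they have to be found in the camera images.
- mount_block: Aluminium block fixed to the bench, 68 x 204 x 45 mm (own x, y -92 to +112, z), a small lug on each long side. Origin: on the bench below the point midway between the strap's pivot (own y -57.5 mm) and the nominal lower hole (own x 0, y +57.5 mm); z up. A dark steel nut block, 44 x 60 mm, is let into it under the strap's free end, top 1 mm below the block's.
- pivot (a point): Strap's pivot axis at bench level, below boss and fitted bolt (top 75 mm above bench). Axes as mount_block. The lower hole, 16 mm wide and 42 mm deep in the nut block, is nominally 115 mm from here along own +y, but the nut block sits up to 2.4 mm off along own x, either way: not measured, to be found by eye or feel. It does not move.
- strap_hole (a point): Centre of the 16 mm hole in the free end of the plain steel strap (36 mm wide, 8 thick), level with its upper face, 53 mm above the bench. z up, y along the strap from pivot (115 mm away) to hole, x the swing direction. It starts 4.5 to 7 mm off nominal towards the block's -x. Swinging it takes about 4 N sideways at the hole; it stays where left.
- drift_grip (a point): Middle of the handle of the steel drift, upright in a rack hole; z up its axis. Handle square, 20 x 20 mm, sides along x and y, two thin dark rings, top 26 mm above here. Collar 28 mm wide, 5 thick, underside 32 mm below here. Below the collar 11 mm straight, 15 mm wide, then a taper to a 4 mm tip, 40 mm below the collar's underside. About 0.17 kg.
- drift_tip (a point): Tip of the drift (72 mm below drift_grip). It goes in with 5 to 20 N when let follow the lower hole sideways; its collar stops on the strap with the tip clear of the bottom. More than 35 N on it or on the bolt, all its contacts with strap and block added up, knocks included, is too much, so come down on collar or head slowly (small steps or under 15 mm/s).
- bolt_grip (a point): Middle of the head of the steel bolt, upright in another rack hole; z up its axis. Head square, 26 x 26 mm, sides along x and y, top 16 mm above here, flange 36 mm wide and 4 thick at its foot, underside 22 mm below here: shorter and thicker than the drift's handle. Shank 14 mm wide, 36 long, foot tapered to 8 mm over the last 5 mm. About 0.16 kg. It slides in, no thread.
- rack: Wooden rack fixed to the bench, 56 x 170 x 47 mm (own x, y, z). Origin under its centre, z up. Three holes 19 mm wide, 43 deep, at own x 0, y -55, 0, +55 mm, in which drift, bolt and a black-handled nut driver (28 mm thick, 58 high above the rack) stand in any order, collar or flange on the rack's top. A lifted one leaves its hole free.
There are look-alikes about, which are no part of the job. Leave any blue look-alike of the part that bears drift_grip alone. Leave any pink look-alike of the part that bears bolt_grip alone.

How it is judged:
By the outcome, as a careful person would: the job done as asked, in the order asked, and still so for the second after the job is handed in, with the robot touching nothing.
It also fails if it takes over 72 s, if anything falls off the work surface, if the arm or the gripper's body presses on something with over 40 N, if the wrist force passes 120 N, or if a joint passes its speed limit or range.

## Working session

There is one attempt and no reset: what is moved stays moved. The work goes in short steps, each a Python script; the robot and the scene stay as the last script left them, time stands still between calls to the robot, and variables do not carry over. Pictures are saved under pics/ and viewed, at most 10 in all, crops included, and the job is handed in when it is done.

```bash
ls; mkdir -p pics; cat > h.py <<'E'
import numpy as np, cv2
from plant import ctrl, sensors, optics
def grab(n,f):
    p,d=optics.grab_frame(n); np.savez('pics/'+f+'.npz',p=p,d=d); cv2.imwrite('pics/'+f+'.png',p[:,:,::-1]); return p,d
def ray(n,u,v):
    c=optics.camera_params(n); K=np.array(c['mtx']);k=c['k1']
    xd=np.array([(u-K[0,2])/K[0,0],(v-K[1,2])/K[1,1]]); x=xd.copy()
    for _ in range(30): x=xd/(1+k*(x@x))
    R=np.array(c['R']);t=np.array(c['t']).ravel()
    return -R.T@t, R.T@np.array([x[0],x[1],1])
def atz(n,u,v,z):
    o,d=ray(n,u,v); return o+d*(z-o[2])/d[2]
def atd(n,u,v,dep):
    o,d=ray(n,u,v); return o+d*dep
def proj(n,X):
    c=optics.camera_params(n); K=np.array(c['mtx']);X=np.array(c['R'])@np.array(X,float)+np.array(c['t']).ravel()
    x=X[:2]/X[2]; x=x*(1+c['k1']*(x@x)); return K[:2,:2]@x+K[:2,2]
def crop(f,out,u0,v0,w,h,s):
    im=cv2.imread('pics/'+f+'.png')[v0:v0+h,u0:u0+w]; cv2.imwrite('pics/'+out+'.png',cv2.resize(im,None,fx=s,fy=s,interpolation=cv2.INTER_CUBIC))
E
python3 - <<'E'
from h import *
grab('top','t0');grab('side','s0')
im=np.hstack([cv2.imread('pics/t0.png')])
for n in('top','side'):
    c=optics.camera_params(n);print(n,-np.array(c['R']).T@np.array(c['t']).ravel(),np.array(c['R'])[2],c['mtx'][0][0],c['k1'])
E
```

```text
pics
top [451.48543195 -11.01491478 751.35282067] [ 0.1134251   0.00841225 -0.99351094] 391.3521654695976 -0.07531998323344687
side [193.0925507  513.20123179 767.36069706] [ 0.36702238 -0.56155945 -0.74158315] 464.08132388741933 0.025474635962533593
```

View pics/t0.png

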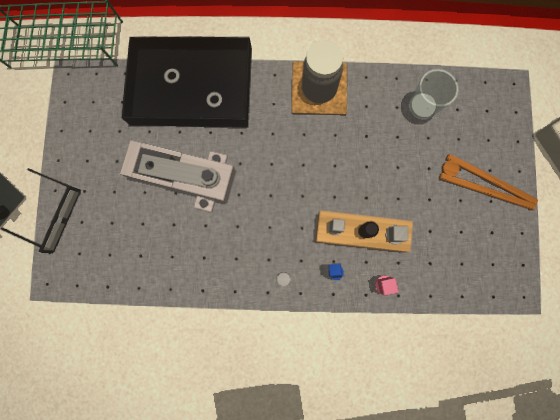

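View pics/s0.png

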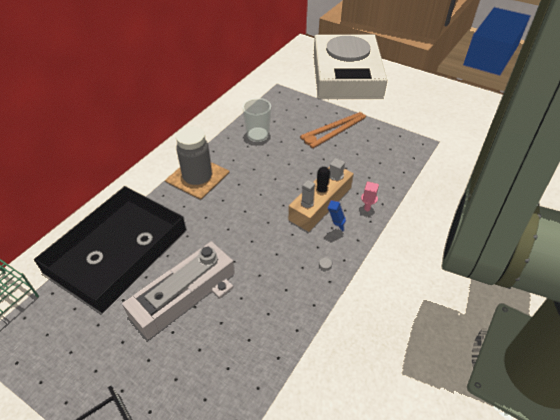

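The top view shows the block at (178,172), with the pivot boss at (208,176) and the free end at (150,165). In the rack there is a thin grey square at (338,226), the black driver at (369,230) and a thicker, lower grey square at (399,233). The blue (336,271) and pink (388,286) parts outside the rack are the look-alikes. I'll check this in enlarged crops.

```bash
python3 - <<'E'
from h import *
crop('t0','a',115,130,130,90,6);crop('t0','b',305,200,130,90,6)
crop('s0','c',115,235,130,110,6)
A=cv2.imread('pics/a.png');B=cv2.imread('pics/b.png')
cv2.imwrite('pics/ab.png',cv2.resize(np.vstack([A,B]),None,fx=.55,fy=.55,interpolation=cv2.INTER_AREA))
d=np.load('pics/t0.npz')['d']
for u,v in [(150,165),(180,171),(208,176),(338,226),(369,230),(399,233),(353,232)]:
    print(u,v,d[v,u],atd('top',u,v,d[v,u]).round(1))
# height-map segmentation by plane: rack top, block top
o=np.array([[u,v] for v in range(130,290) for u in range(110,420)])
P=np.array([atd('top',u,v,d[v,u]) for u,v in o]); np.savez('pics/pc.npz',o=o,P=P)
for nm,lo,hi,ur in (('rack',42,49.5,(310,420)),('blk',41,46.5,(110,245)),('strap',50,56,(110,245))):
    m=(P[:,2]>lo)&(P[:,2]<hi)&(o[:,0]>ur[0])&(o[:,0]<ur[1])&(o[:,1]<255)
    r=cv2.minAreaRect(P[m][:,:2].astype(np.float32)); print(nm,m.sum(),r,np.median(P[m][:,2]))
E
```

```text
150 165 736.896 [616.8 259.8  30.8]
180 171 711.908 [601.4 194.4  53.7]
208 176 690.6919 [589.3 137.9  73.1]
338 226 648.5302 [504.  -89.3 103.9]
369 230 647.9698 [ 498.7 -141.   103.4]
399 233 664.3602 [ 496.1 -196.1   86.2]
353 232 704.54254 [ 498.5 -123.4   46.6]Traceback (most recent call last):
  File "<stdin>", line 11, in <module>
  File "h.py", line 14, in atd
    o,d=ray(n,u,v); return o+d*dep
        ~~~^^^^^^^
  File "h.py", line 6, in ray
    c=optics.camera_params(n); K=np.array(c['mtx']);k=c['k1']
ValueError: time passes only in moves, steps and waits
```

View pics/ab.png

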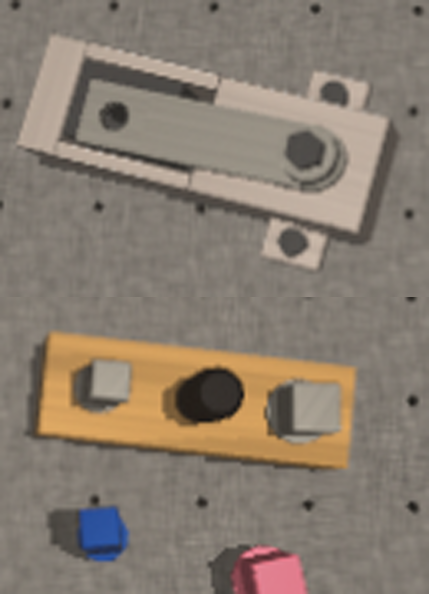

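View pics/c.png

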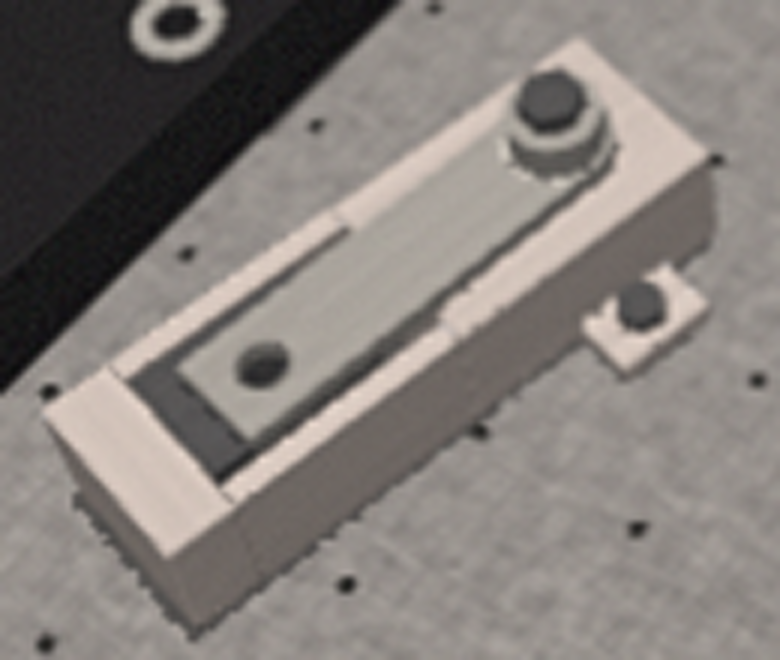

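The crops confirm it: the drift is the thin tall handle at (338,226), with its top at z = 104 (expected 105). The bolt is the thick low head at (399,233), top at z = 86 (expected 85). The blue and pink parts outside the rack are the look-alikes and stay untouched. The strap hole is at about (149.5,165) in the top view and (159,296) in the side view.

```bash
python3 - <<'E'
from h import *
C={n:optics.camera_params(n) for n in('top','side')}
import h
h.optics=type('o',(),{'camera_params':staticmethod(lambda n:C[n])})
def pc(n,f):
    c=C[n];K=np.array(c['mtx']);d=np.load(f'pics/{f}.npz')['d']
    v,u=np.mgrid[:420,:560]; xd=np.stack([(u-K[0,2])/K[0,0],(v-K[1,2])/K[1,1]],-1);x=xd.copy()
    for _ in range(30): x=xd/(1+c['k1']*(x**2).sum(-1,keepdims=True))
    X=np.dstack([x,np.ones((420,560))])*d[...,None]
    return (X-np.array(c['t']).ravel())@np.array(c['R'])
for n,f in(('top','t0'),('side','s0')):
    P=pc(n,f).reshape(-1,3)
    def sel(lo,hi,x0,x1,y0,y1):
        return P[(P[:,2]>lo)&(P[:,2]<hi)&(P[:,0]>x0)&(P[:,0]<x1)&(P[:,1]>y0)&(P[:,1]<y1)]
    for nm,a in (('rack',(43,50,430,570,-250,-40)),('blk',(41.5,48,520,690,80,330)),('strap',(50.5,56,520,690,80,330)),('drifttop',(100,108,480,530,-110,-65)),('drv',(100,108,470,530,-165,-115)),('bolttop',(82,89,470,530,-225,-170)),('boss',(70,78,560,620,110,160)),('blue',(15,120,380,445,-130,-50)),('pink',(15,120,360,445,-250,-150))):
        m=sel(*a)
        if len(m)<5: print(nm,len(m));continue
        r=cv2.minAreaRect(m[:,:2].astype(np.float32)); print(n,nm,len(m),np.round(r[0],1),np.round(r[1],1),round(r[2],1),'z',np.median(m[:,2]).round(1),m[:,2].max().round(1),'mean',m[:,:2].mean(0).round(1))
print('hole',atz('top',115+115/429*130*1.0,130+115/297*90,53).round(1),atz('side',115+262/6,235+360/6,53).round(1))
print('pivot',atz('top',115+305/3.3,130+148/3.3,75).round(1),atz('side',115+552/6,235+100/6,75).round(1))
for L,z in(((50,36),45),((18,145),45),((388,118),45),((362,235),45)): print(L,atz('top',115+L[0]/3.3,130+L[1]/3.3,z).round(1))
for L,z in(((44,412),45),((167,556),45),((708,152),45),((577,38),45)): print(L,atz('side',115+L[0]/6,235+L[1]/6,z).round(1))
print('drift handle', atz('top',305+110/3.3,200+(382-297)/3.3,105).round(1),'bolt',atz('top',305+313/3.3,200+(407-297)/3.3,85).round(1))
for L,z in(((48,335),47),((38,435),47),((355,367),47),((347,467),47)): print('rk',atz('top',305+L[0]/3.3,200+(L[1]-297)/3.3,z).round(1))
print(ctrl.tcp_to_tips)
s=sensors.read_state();print(s['t'],s['eef_rot'],s['force'])
E
```

```text
top rack 2041 [ 478.5 -141.5] [170.1 103.3] 84.7 z 47.0 50.0 mean [ 501.2 -137.6]
top blk 2179 [605.7 205.6] [205.   68.9] 76.7 z 44.5 47.8 mean [607.2 206.5]
top strap 1185 [601.4 197.1] [152.9  36.8] 79.2 z 52.8 56.0 mean [603.1 208. ]
top drifttop 147 [507.3 -89.2] [20.  20.3] 88.8 z 104.8 107.7 mean [506.7 -88.7]
top drv 164 [ 501.8 -143.6] [23.1 23.3] 53.9 z 104.6 107.6 mean [ 501.4 -143.5]
top bolttop 225 [ 496.4 -199.5] [24.2 27. ] 1.3 z 84.9 88.4 mean [ 496.7 -199. ]
top boss 107 [590.5 139.5] [21.  18.7] 54.5 z 74.4 76.7 mean [590.4 139.6]
top blue 212 [428.3 -91.6] [29.3 30.2] 2.0 z 94.9 100.1 mean [429.2 -88.4]
top pink 362 [ 406.4 -180.8] [31. 31.] 18.7 z 72.4 77.0 mean [ 406.3 -179.3]
side rack 812 [ 501.3 -137.8] [106.3 168.3] 13.5 z 47.4 50.0 mean [ 494.  -123.2]
side blk 1927 [607.8 207.1] [204.9  70.8] 76.5 z 45.4 48.0 mean [607.8 224.8]
side strap 1129 [603.2 199.3] [149.4  39.5] 78.8 z 53.6 56.0 mean [604.6 211.2]
side drifttop 88 [506.6 -88.1] [20.7 21. ] 89.4 z 105.1 107.5 mean [506.2 -86.8]
side drv 83 [ 501.4 -141.1] [23.1 21.7] 30.0 z 104.8 107.8 mean [ 500.7 
[... 313 characters left out ...]
175. ]
hole [612.  251.8  53. ] [614.4 253.1  53. ]
pivot [590.9 138.7  75. ] [590.2 142.4  75. ]
(50, 36) [659.4 296.4  45. ]
(18, 145) [595.5 309.8  45. ]
(388, 118) [615.3  99.4  45. ]
(362, 235) [548.8 111.   45. ]
(44, 412) [661.1 298.3  45. ]
(167, 556) [597.3 313.1  45. ]
(708, 152) [552.4 115.6  45. ]
(577, 38) [616.6 101.7  45. ]
drift handle [504.4 -89.7 105. ] bolt [ 495.6 -197.9   85. ]
rk [534.1 -62.3  47. ]
rk [479.2 -57.9  47. ]
rk [ 520.8 -232.    47. ]
rk [ 465.8 -227.2   47. ]
25.0
0.1 [[ 9.49603713e-01  3.13452767e-01 -3.90266703e-04]
 [ 3.13452884e-01 -9.49601483e-01  2.07673802e-03]
 [ 2.80361437e-04 -2.09440835e-03 -9.99997767e-01]] [ 0.44300747  0.08140378 -0.19283391]
```

```bash
cat >> h.py <<'E'
DOWN=np.array([[0,1,0],[1,0,0],[0,0,-1.]])   # tool y = world x
def st(): return sensors.read_state()
E
python3 - <<'E'
from h import *
import h
s=st()
for D in (DOWN, DOWN@np.diag([-1,-1,1])):
    q=ctrl.solve_ik([506.8,-89,200],D); q2=ctrl.solve_ik([617,252.5,150],D); print(q,q2)
    if q is not None and q2 is not None and max(abs(q[5]),abs(q2[5]))<2.5: good=D
np.save('D.npy',good)
ctrl.gripper_to(44)
ctrl.move_ptp([506.8,-89,190],good)
ctrl.move_l([506.8,-89,85],threshold=8,vel=120)
print(st()['eef_pos'])
ctrl.gripper_to(15,force=80)
s=st();print(s['grip_width'],s['grasp_force'],s['force'],s['eef_pos'])
ctrl.move_l([506.8,-89,195])
s=st();print(s['t'],s['grip_width'],s['grasp_force'],s['force'],s['eef_pos'])
y=np.array([.232,.973,0]);x=np.array([.973,-.232,0]);hole=np.array([613.1,252.8,0])
ctrl.move_ptp(hole+4*x+[0,0,200],good)
ctrl.move_l(hole+4*x+[0,0,78+64])
s=st();print(s['t'],s['force'],s['eef_pos'])
grab('side','s1');grab('top','t1')
crop('s1','s1c',110,200,130,140,5)
crop('t1','t1c',110,100,130,120,5)
a=cv2.imread('pics/s1c.png');b=cv2.imread('pics/t1c.png');b=cv2.copyMakeBorder(b,0,a.shape[0]-b.shape[0],0,0,cv2.BORDER_CONSTANT)
cv2.imwrite('pics/v1.png',cv2.resize(np.hstack([a,b]),(780,420),interpolation=cv2.INTER_AREA))
E
```

```text
[-3.42156007e-01  1.02210524e-01  1.71825531e+00 -4.44089210e-16
  1.32112682e+00 -3.42156007e-01] [ 2.58782026e-01  4.61219196e-01  1.36975718e+00 -4.44089210e-16
  1.31061628e+00  2.58782026e-01]
[-3.42156007e-01  1.02210524e-01  1.71825531e+00 -4.44089210e-16
  1.32112682e+00  2.79943665e+00] None
[507.58285076 -89.33162259  85.78303773]
17.595047904716335 78.48231683601625 [-1.41354046 -0.61839336  5.85571885] [507.46987133 -89.39206617  86.25497529]
4.8583 17.639846404603457 78.64920739782974 [ 0.46685612  0.91793702 -2.06723647] [505.77400916 -88.61320502 193.59715022]
6.7333 [ 0.49300333  0.74831198 -1.50992073] [617.2768331  251.04264506 142.10891565]
```

View pics/v1.png

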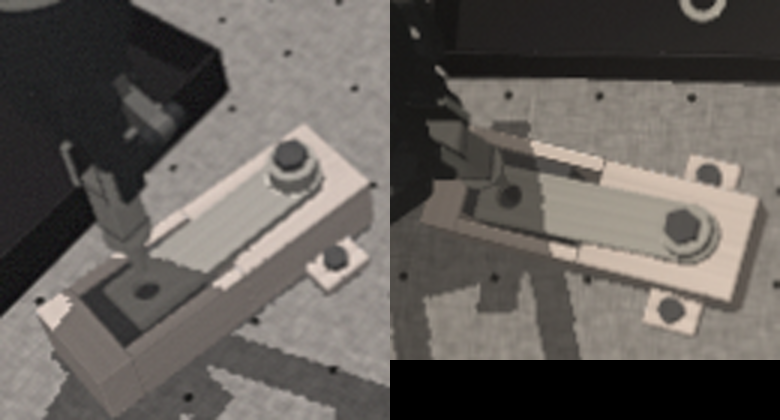

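The side view shows the drift held upright, its tip just above the strap hole. The hole is at about v1 (147,291), which is side (159,297); the tip is near (142,268). I'll enlarge that.

```bash
python3 - <<'E'
from h import *
crop('s1','s1d',130,245,65,65,9)
p=st()['eef_pos'];print(proj('side',[p[0],p[1],p[2]-78]),proj('side',[p[0],p[1],p[2]-78+40]),proj('side',[613.1,252.8,53]))
E
```

```text
[156.13520374 289.4456125 ] [151.58145669 276.5964381 ] [159.36243881 295.20846457]
```

View pics/s1d.png

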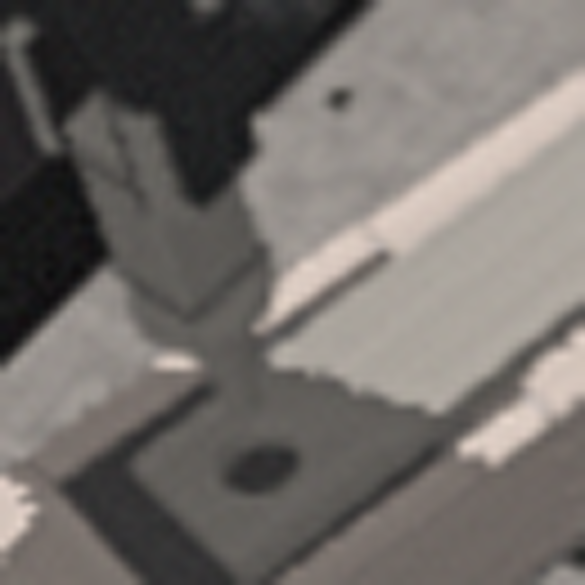

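```bash
python3 - <<'E'
from h import *
for f,n,u0,v0 in(('s0','side',150,287),('s1','side',150,287),('t0','top',141,157),('t1','top',141,157)):
    g=cv2.cvtColor(cv2.imread(f'pics/{f}.png'),cv2.COLOR_BGR2GRAY)[v0:v0+17,u0:u0+18].astype(int)
    bg=np.median(g); lo=g[5:13,5:13].min(); m=(g<(bg+lo)/2).astype(np.uint8)
    k,l,s,c=cv2.connectedComponentsWithStats(m)
    for i in range(1,k):
        if s[i,4]>8: print(f,bg,lo,s[i],c[i]+[u0,v0],atz(n,*(c[i]+[u0,v0]),53).round(1))
print(sensors.read_state()['eef_pos'])
E
```

```text
s0 162.0 43 [0 0 5 4 9] [151.77777778 288.11111111] [634.8 249.1  53. ]
s0 162.0 43 [ 5  6  8  7 46] [158.26086957 295.69565217] [614.1 254.6  53. ]
s0 162.0 43 [14 14  4  3  9] [165.88888889 302.22222222] [593.6 257.3  53. ]
s1 94.0 46 [ 5  8  8  5 31] [158.64516129 296.80645161] [611.9 255.9  53. ]
t0 139.0 42 [ 4  4  9  8 55] [149.30909091 164.6       ] [612.4 252.9  53. ]
t1 88.0 39 [ 5  5  8  7 42] [149.76190476 165.14285714] [611.4 251.9  53. ]
[618.40567927 251.77440404 143.94962407]
```

```bash
python3 - <<'E'
from h import *
R=np.array([st()['eef_pos'] for _ in range(6)]); print(R.round(1), st()['force'])
ctrl.hold(.1); print(st()['eef_pos'],st()['t'])
ctrl.move_l([616.8,253.1,134],vel=60)
F0=np.mean([st()['force'] for _ in range(5)],0);print(F0)
z=134
hit=ctrl.move_l([616.8,253.1,121],vel=12,threshold=5)
ctrl.hold(.1)
for _ in range(3):
    s=st();print(hit,s['t'],s['eef_pos'].round(1),(np.array(s['force'])-F0).round(2))
np.save('F0.npy',F0)
E
```

```text
[[618.4 251.8 143.9]
 [618.4 251.8 143.9]
 [618.4 251.8 143.9]
 [618.4 251.8 143.9]
 [618.4 251.8 143.9]
 [618.4 251.8 143.9]] [-0.13393904  0.07431068 -1.59252505]
[618.32048022 252.04204526 144.06305398] 6.9333
[ 0.83860955  0.2111245  -1.78348394]
False 8.55 [616.9 253.1 121.2] [-0.46 -0.66  0.13]
False 8.55 [616.9 253.1 121.2] [-0.46 -0.66  0.13]
False 8.55 [616.9 253.1 121.2] [-0.46 -0.66  0.13]
```

```bash
cat >> h.py <<'E'
def insert(p,zend,step,F0,tmax,gain=0.12,fz=14,vel=12):
    p=np.array(p,float);t0=st()['t'];log=[]
    while st()['t']-t0<tmax:
        f=np.array(st()['force'])-F0
        d=np.clip(gain*f[:2],-.8,.8)
        p[:2]+=d
        if f[2]<fz: p[2]=max(zend,p[2]-step)
        elif f[2]>fz+4: p[2]+=.3
        ctrl.move_l(p,vel=vel)
        s=st();f=np.array(s['force'])-F0
        log.append((s['t'],*p,*f,s['eef_pos'][2]))
        if f[2]>24: print('high');p[2]+=1;ctrl.move_l(p,vel=20)
        if p[2]<=zend: break
    print(np.array(log).round(1)); return p
E
python3 - <<'E'
from h import *
p=insert([616.8,253.1,121],106,1.0,np.load('F0.npy'),5)
np.save('p.npy',p)
E
```

```text
[[ 8.800e+00  6.167e+02  2.530e+02  1.200e+02 -1.400e+00 -2.000e-01
  -6.000e-01  1.199e+02]
 [ 9.000e+00  6.166e+02  2.530e+02  1.190e+02 -1.300e+00 -5.000e-01
   4.000e-01  1.188e+02]
 [ 9.300e+00  6.164e+02  2.529e+02  1.180e+02 -1.400e+00  4.000e-01
   1.000e-01  1.179e+02]
 [ 9.600e+00  6.163e+02  2.530e+02  1.170e+02 -1.000e+00  4.000e-01
   8.000e-01  1.169e+02]
 [ 9.800e+00  6.161e+02  2.530e+02  1.160e+02 -7.000e-01  2.000e-01
   4.000e-01  1.159e+02]
 [ 1.000e+01  6.161e+02  2.531e+02  1.150e+02 -6.000e-01  3.000e-01
  -7.000e-01  1.149e+02]
 [ 1.030e+01  6.160e+02  2.531e+02  1.140e+02  0.000e+00 -2.000e-01
  -3.000e-01  1.140e+02]
 [ 1.060e+01  6.160e+02  2.531e+02  1.130e+02  3.000e-01 -7.000e-01
  -0.000e+00  1.131e+02]
 [ 1.080e+01  6.160e+02  2.530e+02  1.120e+02 -1.000e-01 -6.000e-01
   2.000e-01  1.121e+02]
 [ 1.100e+01  6.160e+02  2.529e+02  1.110e+02 -2.000e-01 -0.000e+00
   2.800e+00  1.114e+02]
 [ 1.130e+01  6.160e+02  2.529e+02  1.100e+02 -7.000e-01 -1.000e-01
   5.200e+00  1.107e+02]
 [ 1.160e+01  6.159e+02  2.529e+02  1.090e+02 -1.100e+00  5.000e-01
   6.600e+00  1.097e+02]
 [ 1.180e+01  6.158e+02  2.530e+02  1.080e+02 -3.000e-01  0.000e+00
   7.800e+00  1.087e+02]
 [ 1.200e+01  6.157e+02  2.530e+02  1.070e+02 -8.000e-01  4.000e-01
   6.600e+00  1.077e+02]
 [ 1.230e+01  6.157e+02  2.530e+02  1.060e+02  1.000e-01 -2.000e-01
   6.400e+00  1.068e+02]]
```

```bash
python3 - <<'E'
from h import *
F0=np.load('F0.npy')
p=insert(np.load('p.npy'),94.5,1.0,F0,6)
np.save('p.npy',p)
E
```

```text
[[ 1.260e+01  6.157e+02  2.530e+02  1.050e+02  2.000e-01 -2.000e-01
   7.300e+00  1.059e+02]
 [ 1.280e+01  6.157e+02  2.530e+02  1.040e+02  3.000e-01 -5.000e-01
   6.500e+00  1.050e+02]
 [ 1.300e+01  6.157e+02  2.529e+02  1.030e+02  1.300e+00 -3.000e-01
   7.000e+00  1.040e+02]
 [ 1.330e+01  6.159e+02  2.529e+02  1.020e+02  6.000e-01  4.000e-01
   6.500e+00  1.030e+02]
 [ 1.360e+01  6.160e+02  2.530e+02  1.010e+02  4.000e-01 -0.000e+00
   6.500e+00  1.019e+02]
 [ 1.380e+01  6.160e+02  2.529e+02  1.000e+02  1.400e+00  3.000e-01
   7.000e+00  1.010e+02]
 [ 1.400e+01  6.162e+02  2.530e+02  9.900e+01  1.500e+00  3.000e-01
   6.800e+00  1.000e+02]
 [ 1.430e+01  6.163e+02  2.530e+02  9.800e+01  1.500e+00  4.000e-01
   5.800e+00  9.900e+01]
 [ 1.460e+01  6.165e+02  2.531e+02  9.700e+01  2.300e+00 -1.000e+00
   7.100e+00  9.800e+01]
 [ 1.480e+01  6.168e+02  2.529e+02  9.600e+01  1.400e+00  0.000e+00
   6.600e+00  9.700e+01]
 [ 1.500e+01  6.170e+02  2.529e+02  9.500e+01  1.600e+00 -4.000e-01
   7.200e+00  9.600e+01]
 [ 1.530e+01  6.172e+02  2.529e+02  9.450e+01  1.100e+00 -7.000e-01
   7.600e+00  9.550e+01]]
```

```bash
python3 - <<'E'
from h import *
F0=np.load('F0.npy')
p=np.load('p.npy');L=[]
t0=st()['t']
while st()['t']-t0<5:
    f=np.array(st()['force'])-F0
    if f[2]>14: break
    p[:2]+=np.clip(.15*f[:2],-.6,.6); p[2]-=.5
    ctrl.move_l(p,vel=10); s=st(); L.append((s['t'],*p,*(np.array(s['force'])-F0),s['eef_pos'][2]))
print(np.array(L).round(1)); np.save('p.npy',p)
grab('side','s2');crop('s2','s2d',130,245,65,65,9);grab('top','t2')
E
```

```text
[[ 1.560e+01  6.173e+02  2.528e+02  9.400e+01  1.200e+00 -5.000e-01
   7.700e+00  9.500e+01]
 [ 1.580e+01  6.175e+02  2.527e+02  9.350e+01  4.000e-01  2.000e-01
   8.000e+00  9.450e+01]
 [ 1.600e+01  6.176e+02  2.527e+02  9.300e+01  1.800e+00  3.000e-01
   7.200e+00  9.400e+01]
 [ 1.630e+01  6.178e+02  2.528e+02  9.250e+01  1.300e+00 -5.000e-01
   6.800e+00  9.310e+01]
 [ 1.660e+01  6.180e+02  2.527e+02  9.200e+01  2.100e+00  2.000e-01
   6.900e+00  9.250e+01]
 [ 1.680e+01  6.183e+02  2.527e+02  9.150e+01  1.900e+00 -3.000e-01
   7.600e+00  9.220e+01]
 [ 1.700e+01  6.186e+02  2.527e+02  9.100e+01  8.000e-01  2.000e-01
   9.900e+00  9.210e+01]
 [ 1.730e+01  6.188e+02  2.527e+02  9.050e+01 -5.000e-01  5.000e-01
   1.210e+01  9.220e+01]
 [ 1.760e+01  6.187e+02  2.528e+02  9.000e+01 -9.000e-01 -2.000e+00
   1.420e+01  9.210e+01]]
```

View pics/s2d.png

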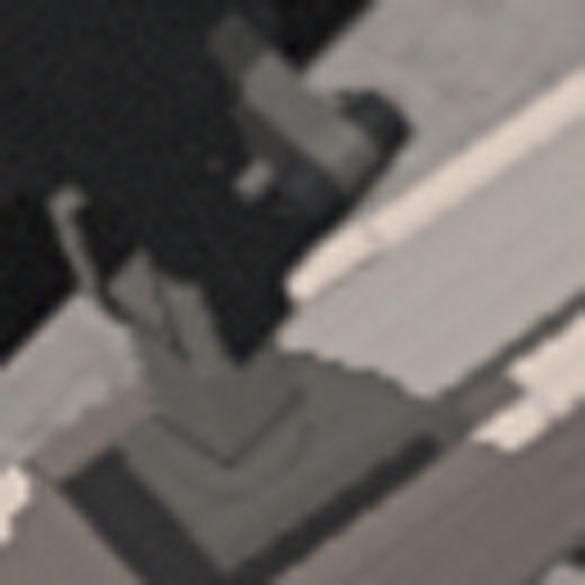

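The collar rests flat on the strap. The descent stalled at eef z = 92.1, where 92.2 was expected, and the strap has swung over. Next I pull the drift straight up and return it to its rack hole.

```bash
python3 - <<'E'
from h import *
D=np.load('D.npy');F0=np.load('F0.npy')
p=np.load('p.npy'); s=st(); e=np.array(s['eef_pos']); print(e,np.array(s['force'])-F0)
p[2]=91.5; ctrl.move_l(p,vel=15)
s=st();e=np.array(s['eef_pos']);f=np.array(s['force'])-F0;print(e,f); np.save('seat.npy',e)
for z in (94,97,100,104):
    f=np.array(st()['force'])-F0; p[:2]+=np.clip(.15*f[:2],-.5,.5); p[2]=z; ctrl.move_l(p,vel=25); s=st();print(s['eef_pos'].round(1),(np.array(s['force'])-F0).round(1))
p[2]=200; ctrl.move_l(p,vel=120)
ctrl.move_ptp([507.3,-89.2,196],D)
ctrl.move_l([507.3,-89.2,130],vel=120)
h=ctrl.move_l([507.3,-89.2,92],vel=50,threshold=6)
s=st();print(h,s['t'],s['eef_pos'],np.array(s['force'])-F0)
if not h:
    h=ctrl.move_l([507.3,-89.2,85],vel=15,threshold=5)
    s=st();print(h,s['t'],s['eef_pos'],np.array(s['force'])-F0)
E
```

```text
[619.23456652 252.85045015  92.11023707] [-1.21753276  0.13334278 12.83503999]
[619.08967807 252.8494483   92.20245311] [ 0.93792856 -0.29289627  9.07992991]
[618.9 252.6  93. ] [ 4.5 -0.2  1.3]
[618.7 252.4  95.5] [ 3.9  0.8 -2.2]
[618.5 252.6  99.2] [ 2.3 -0.6 -1.7]
[619.4 252.8 104. ] [ 0.3 -0.4  0.5]
False 22.9167 [507.58225665 -89.30602394  92.20498042] [-0.79069478 -0.52726699  0.55586073]
True 23.35 [507.49885597 -89.27279364  86.28683892] [-1.31467948 -0.89303578  5.79431552]
```

```bash
python3 - <<'E'
from h import *
D=np.load('D.npy')
ctrl.gripper_to(44); ctrl.move_l([507.3,-89.2,160],vel=150)
ctrl.move_ptp([496.5,-199,150],D)
ctrl.gripper_to(50)
h=ctrl.move_l([496.5,-199,79],vel=100,threshold=8); print(h,st()['eef_pos'])
ctrl.gripper_to(15,force=80)
s=st();print(s['grip_width'],s['force'],s['eef_pos']); g=s['eef_pos'][2]; np.save('gz.npy',g)
ctrl.move_l([496.5,-199,190])
s=st();print(s['t'],s['grip_width'],s['grasp_force'],s['force'],s['eef_pos'])
e=np.load('seat.npy')
ctrl.move_ptp([e[0],e[1],200],D)
ctrl.move_l([e[0],e[1],133],vel=100)
grab('side','s3');grab('top','t3')
a=cv2.resize(cv2.imread('pics/s3.png')[225:315,110:210],None,fx=4,fy=4,interpolation=cv2.INTER_CUBIC)
b=cv2.resize(cv2.imread('pics/t3.png')[190:280,300:400],None,fx=4,fy=4,interpolation=cv2.INTER_CUBIC)
cv2.imwrite('pics/v3.png',np.hstack([a,b])); print(st()['t'])
E
```

```text
False [ 497.07322347 -199.3099808    79.57360388]
14.79236876898098 [-6.87150259  0.49566459  9.81405506] [ 495.3114504  -199.52233891   80.70031232]
27.3 15.249847147079482 0.0 [-0.61168522 -0.18067597  0.56365075] [ 495.87091031 -198.57471293  188.97039308]
29.925
```

View pics/v3.png

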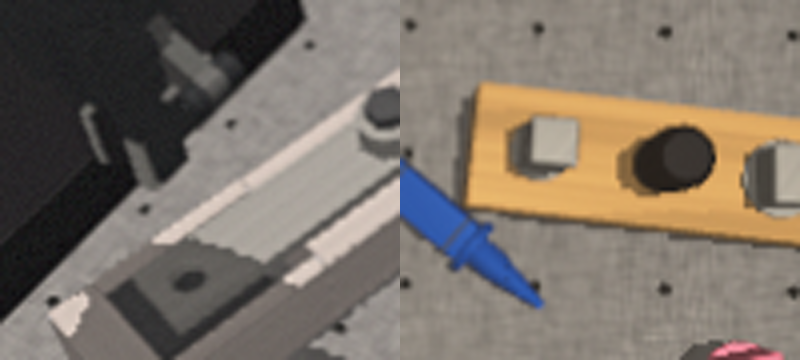

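The left part shows the strap now in line and the hole at about crop (190,282), but no bolt in the fingers: the grasp slipped off the head. On the right, the drift is back in its rack hole and the bolt is still in the rack. The blue look-alike lies toppled. I'll check when that happened.

```bash
python3 - <<'E'
from h import *
c=[]
for f in('t0','t1','t2','t3'):
    c.append(cv2.resize(cv2.imread(f'pics/{f}.png')[195:305,300:420],None,fx=3.3,fy=2.7,interpolation=cv2.INTER_CUBIC))
cv2.imwrite('pics/v4.png',np.vstack([np.hstack(c[:2]),np.hstack(c[2:])])); print(c[0].shape)
E
```

```text
(297, 396, 3)
```

View pics/v4.png

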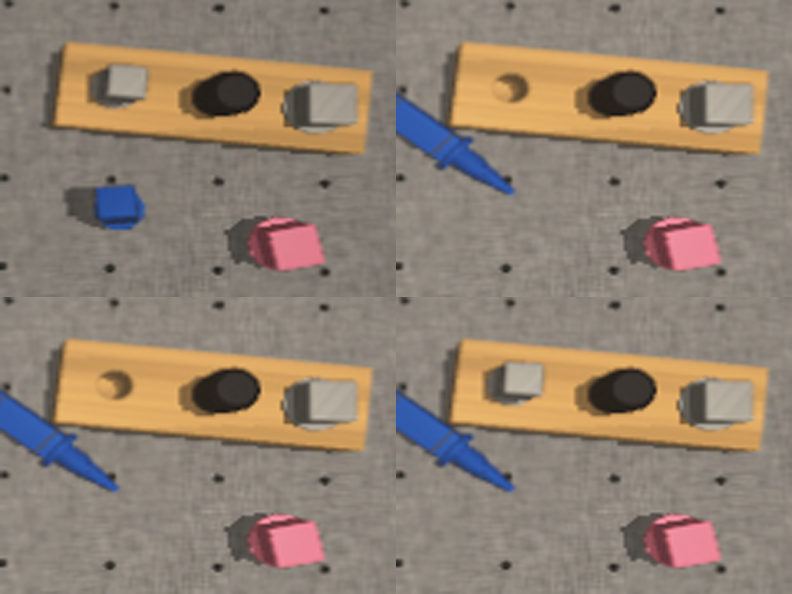

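The blue piece was already down in t1, before I worked the drift. Its depth fits it having stood balanced on its 4 mm tip at t0, and my arm stayed well clear, so I'll leave it. Next I check the bolt numerically.

```bash
cat >> h.py <<'E'
def pcl(n,f):
    c=optics.camera_params(n);K=np.array(c['mtx']);d=np.load(f'pics/{f}.npz')['d']
    v,u=np.mgrid[:420,:560]; xd=np.stack([(u-K[0,2])/K[0,0],(v-K[1,2])/K[1,1]],-1);x=xd.copy()
    for _ in range(30): x=xd/(1+c['k1']*(x**2).sum(-1,keepdims=True))
    return ((np.dstack([x,np.ones((420,560))])*d[...,None]-np.array(c['t']).ravel())@np.array(c['R'])).reshape(-1,3)
def box(P,lo,hi,x0,x1,y0,y1):
    m=P[(P[:,2]>lo)&(P[:,2]<hi)&(P[:,0]>x0)&(P[:,0]<x1)&(P[:,1]>y0)&(P[:,1]<y1)]
    r=cv2.minAreaRect(m[:,:2].astype(np.float32)); return len(m),np.round(r[0],1),np.round(r[1],1),round(r[2],1),np.median(m[:,2]).round(1)
E
python3 - <<'E'
from h import *
s=st();print(ctrl.tcp_to_tips,s['grip_width'],s['grasp_force'],s['t'])
for n,k in(('top','t'),('side','s')):
    for i in '03':
        P=pcl(n,k+i)
        print(n,i,'bolt',box(P,80,90,470,530,-225,-170),'drift',box(P,98,110,480,530,-110,-65))
    print('strap now',box(P,50.5,56,520,690,80,330))
E
```

```text
25.0 14.988260063883391 0.0 29.925
top 0 bolt (230, array([ 496.4, -199.5]), array([24.2, 27. ]), 1.3, np.float64(84.9)) drift (150, array([507., -89.]), array([20.1, 20.2]), 86.4, np.float64(104.7))
top 3 bolt (234, array([ 496.4, -199.3]), array([24.2, 26.6]), 1.2, np.float64(84.8)) drift (148, array([506.1, -89.3]), array([20.1, 19.7]), 89.9, np.float64(104.6))
strap now (1189, array([604.1, 196.8]), array([152.9,  36.6]), 76.6, np.float64(52.7))
side 0 bolt (113, array([ 496.6, -197.4]), array([25.6, 28.6]), 3.8, np.float64(85.4)) drift (95, array([506.7, -88. ]), array([20.8, 21. ]), 88.5, np.float64(105.0))
side 3 bolt (109, array([ 496.8, -197.7]), array([26. , 25.3]), 88.6, np.float64(85.0)) drift (93, array([506.6, -88.3]), array([20.7, 22.4]), 0.7, np.float64(105.0))
strap now (1128, array([605.6, 197.9]), array([151.2,  38.6]), 75.9, np.float64(53.6))
```

```bash
python3 - <<'E'
from h import *
D=np.load('D.npy')
ctrl.move_l([619,252.8,190],vel=150)
ctrl.move_ptp([496.5,-198.7,150],D)
ctrl.gripper_to(50); print(st()['grip_width'])
h=ctrl.move_l([496.5,-198.7,79],vel=80,threshold=8); ctrl.hold(.1)
for w in (34,28,25,22):
    ctrl.gripper_to(w,force=60)
    s=st();print(w,s['grip_width'],s['grasp_force'],np.round(s['force'],1),s['eef_pos'].round(1),s['t'])
    if s['grasp_force']>20: break
E
```

```text
49.7802606686075
34 33.86555477216379 0.0 [-0.  -1.1 -0.7] [ 496.7 -198.8   79.3] 34.0417
28 27.917780810947907 0.0 [-0.6 -0.7 -0.1] [ 496.5 -198.7   79. ] 34.275
25 24.912315995894467 9.699615240097046 [-0.8  0.3  0.4] [ 496.4 -198.7   79. ] 34.4917
22 23.03693743398347 38.89877616427839 [-2.2  0.7  3.3] [ 496.4 -198.7   79.2] 34.7083
```

```bash
python3 - <<'E'
from h import *
D=np.load('D.npy')
def pr(m):
    s=st();print(m,round(s['t'],2),s['grip_width'],s['grasp_force'],np.round(s['force'],1),s['eef_pos'].round(1)); return s
s=pr('g'); np.save('gz.npy',s['eef_pos'][2])
ctrl.move_l([496.5,-198.7,84],vel=30); pr('5')
ctrl.move_l([496.5,-198.7,100],vel=60); pr('20')
grab('side','s5'); P=pcl('side','s5')
try: print(box(P,85,140,470,530,-225,-170))
except Exception as e: print(e)
E
```

```text
g 34.71 23.03693743398347 38.89877616427839 [-2.2  0.7  3.3] [ 496.4 -198.7   79.2]
5 35.02 22.804841548068705 37.37289011478424 [ 0.  -0.6 -1.8] [ 496.6 -198.7   84. ]
20 35.44 22.888193928635534 37.38983988761902 [-1.1  0.3 -1.7] [ 497.1 -199.   100.8]
(368, array([ 497.7, -196.8]), array([28.6, 50.6]), 88.4, np.float64(111.9))
```

```bash
python3 - <<'E'
from h import *
D=np.load('D.npy');e=np.load('seat.npy')
ctrl.move_l([496.5,-198.7,188],vel=120)
ctrl.move_ptp([e[0],e[1],188],D)
ctrl.move_l([e[0],e[1],128],vel=90); ctrl.hold(.2)
s=st();print(s['t'],s['grip_width'],s['grasp_force'],s['eef_pos'])
F0=np.mean([st()['force'] for _ in range(5)],0); np.save('F1.npy',F0); print(F0)
h=ctrl.move_l([e[0],e[1],116],vel=12,threshold=5)
s=st();print(h,s['t'],s['eef_pos'],np.array(s['force'])-F0)
grab('side','s6')
if not h:
    p=insert([e[0],e[1],116],98,1.5,F0,5,fz=9); np.save('p.npy',p)
E
```

```text
39.1 22.415774677191443 37.389230132102966 [619.77164575 253.10295605 129.13073261]
[-0.55734528 -0.02383457 -1.6306821 ]
False 40.25 [619.16887006 252.88726593 116.13854113] [0.58812861 0.03821837 0.12173179]
[[ 4.060e+01  6.191e+02  2.529e+02  1.145e+02 -4.000e-01  4.000e-01
   1.000e+00  1.143e+02]
 [ 4.080e+01  6.191e+02  2.529e+02  1.130e+02  6.000e-01  1.300e+00
   3.000e-01  1.128e+02]
 [ 4.110e+01  6.192e+02  2.531e+02  1.115e+02  9.000e-01 -3.000e-01
   3.000e-01  1.113e+02]
 [ 4.140e+01  6.193e+02  2.530e+02  1.100e+02  4.000e-01 -2.000e-01
   2.000e-01  1.098e+02]
 [ 4.170e+01  6.193e+02  2.530e+02  1.085e+02  6.000e-01  7.000e-01
   2.000e-01  1.083e+02]
 [ 4.200e+01  6.194e+02  2.531e+02  1.070e+02 -3.000e-01 -1.000e-01
  -6.000e-01  1.068e+02]
 [ 4.220e+01  6.194e+02  2.531e+02  1.055e+02  3.000e-01  5.000e-01
  -6.000e-01  1.053e+02]
 [ 4.250e+01  6.194e+02  2.532e+02  1.040e+02 -5.000e-01 -2.000e-01
   4.000e-01  1.038e+02]
 [ 4.280e+01  6.193e+02  2.531e+02  1.025e+02  1.000e-01 -2.000e-01
  -1.000e-01  1.023e+02]
 [ 4.300e+01  6.193e+02  2.531e+02  1.010e+02 -6.000e-01 -2.000e-01
   4.000e-01  1.008e+02]
 [ 4.330e+01  6.193e+02  2.531e+02  9.950e+01 -0.000e+00  2.000e-01
  -8.000e-01  9.930e+01]
 [ 4.360e+01  6.193e+02  2.531e+02  9.800e+01  7.000e-01  0.000e+00
   2.000e-01  9.780e+01]]
```

```bash
python3 - <<'E'
from h import *
F0=np.load('F1.npy');p=np.load('p.npy')
p=insert(p,89,1.5,F0,4,fz=9)
h=ctrl.move_l([p[0],p[1],83],vel=10,threshold=5)
ctrl.hold(.1);s=st();print(h,s['t'],s['eef_pos'],np.array(s['force'])-F0,s['grip_width'])
E
```

```text
[[ 4.390e+01  6.194e+02  2.531e+02  9.650e+01 -1.000e-01 -1.000e-01
  -5.000e-01  9.630e+01]
 [ 4.420e+01  6.193e+02  2.531e+02  9.500e+01  5.000e-01  5.000e-01
   6.000e-01  9.480e+01]
 [ 4.440e+01  6.194e+02  2.531e+02  9.350e+01 -4.000e-01 -4.000e-01
  -5.000e-01  9.330e+01]
 [ 4.470e+01  6.194e+02  2.531e+02  9.200e+01 -1.000e-01 -4.000e-01
  -2.000e-01  9.180e+01]
 [ 4.500e+01  6.193e+02  2.530e+02  9.050e+01  1.000e-01 -0.000e+00
  -4.000e-01  9.030e+01]
 [ 4.520e+01  6.194e+02  2.530e+02  8.900e+01 -1.100e+00 -1.000e-01
   4.000e-01  8.880e+01]]
True 45.8 [618.90000859 253.07065823  85.15580484] [-0.09479454  0.81138698  7.2911435 ] 22.66996163391753
```

```bash
python3 - <<'E'
from h import *
s=st();e=s['eef_pos']
ctrl.gripper_to(32);ctrl.gripper_to(46)
print(st()['force'])
ctrl.move_l([e[0],e[1],190],vel=120)
ctrl.move_ptp([480,60,260],np.load('D.npy'))
ctrl.set_joints([-1.2,.2,1.54,0,1.39,0])
grab('side','s7');grab('top','t7')
a=cv2.resize(cv2.imread('pics/s7.png')[235:345,115:245],(390,330),interpolation=cv2.INTER_CUBIC)
b=cv2.resize(cv2.imread('pics/t7.png')[130:250,110:240],(390,360),interpolation=cv2.INTER_CUBIC)[:330]
c=cv2.resize(cv2.imread('pics/t7.png')[190:300,290:420],(390,230),interpolation=cv2.INTER_CUBIC)
d=cv2.resize(cv2.imread('pics/s7.png')[140:290,260:400],(390,230),interpolation=cv2.INTER_CUBIC)
cv2.imwrite('pics/v7.png',np.vstack([np.hstack([a,b]),np.hstack([c,d])]))
for n,k in(('top','t7'),('side','s7')):
    P=pcl(n,k);print(n,'bolt top (exp 91)',box(P,86,100,590,650,225,280),'drift',box(P,98,110,480,530,-110,-65))
print(st()['t'])
E
```

```text
[ 0.00986537 -1.16734453  0.04824235]
top bolt top (exp 91) (227, array([618.9, 252.3]), array([27.1, 26.9]), 89.9, np.float64(90.4)) drift (146, array([506.6, -89.2]), array([18.5, 20.2]), 1.2, np.float64(104.7))
side bolt top (exp 91) (218, array([620.1, 254.5]), array([26.3, 27.7]), 87.8, np.float64(91.5)) drift (97, array([506.7, -87.4]), array([20.4, 21.9]), 89.3, np.float64(104.7))
50.5917
```

View pics/v7.png

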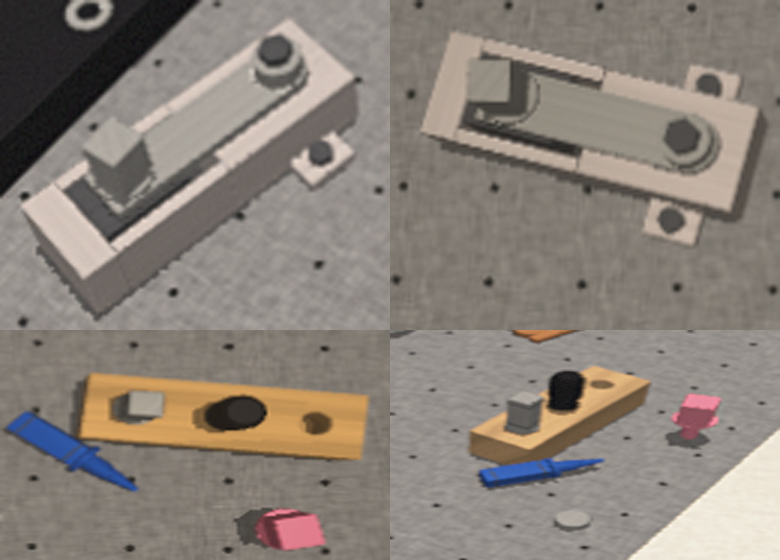

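The bolt stands in the strap with its flange flush, top at z ≈ 91 as expected. The drift is back in its rack hole and the robot is clear of everything.

```bash
python3 -c "
from h import *
print(ctrl.finish_job())"
```

```text
the job is handed in; nothing more can be done
None
```

The job is handed in at about 51 s: the drift went in until its collar sat on the strap and is back in its rack hole, and the bolt is in its place with its head flush; my first grip on the bolt slipped and was redone, and the blue look-alike fell over early on, by its depth because it was balanced on its tip rather than touched by the arm, though no picture shows it falling.

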